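# Lock a tile sample board into the display dock

### The job

Pick up the white-tiled sample board by its red grip, set it flat in the open mouth of the dock and slide it in, so that its own front edge lifts the yellow catch, until the catch drops behind it; then let go. Feel for the sprung buffer at the end and press it no harder than 18 N, as tile edges chip. Do not touch the catch with the gripper, and leave the other things on the counter alone.

Things in the scene. Friction and masses are not known exactly. Their poses are not given: they have to be found in the camera images.
- board: Loose sample board, 0.28 to 0.52 kg: brown wooden plate with white octagonal tiles, 100 (x) x 140 (y) x 20 mm thick, lying flat. Upright on its middle stands a red grip block, 24 (x) x 36 (y) mm, from 20 to 65 mm above the underside. Origin: centre of the underside; z up. Its two long edges are alike: either may lead into the dock.
- board_grip (a point): Middle of the board's red grip block, 47 mm above the board's underside: the place to hold it.
- dock: Fixed dock. Origin: on the counter under the channel; x points into the dock (the way the board slides, 100 mm side along x), y left, z up. Plywood base plate: x -190 to +185, y +-115 mm; its top, 8 mm up, carries the board. Two aluminium rails, tops 30 mm up, from x = -50 to +140 mm, leave a channel 144 mm wide about y = 0.
- catch (a joint): Yellow gravity catch, rad: 0 hanging, grows when lifted, about 0.2 riding on the board; 90 g, falls by its weight. A bar 14 wide, 8 thick, hinged on a pin at dock x = -70 + c, y = +54, 40 mm up, sloping down 18 degrees into the dock; tip 70 mm from the pin, 16 to 24 mm up. A board sliding in lifts it; pressed back on its tip it holds.
- buffer (a joint): Press depth of the black rubber buffer across the channel's end, m; 0 at rest. 110 wide, 10 to 28 mm high, face at dock x = 96.5 + c mm; yields 1 mm per 4 N, solid at 8 mm. The catch drops at about 2.5 mm (9 to 11 N, plus 1 to 4 N of sliding friction felt); over 18 N is too much. On letting go it moves the board back about 2 mm to the catch.
- trims: Bystander: white card 160 x 160 mm with coloured trim strips, 14 mm high, origin under its centre.
- hexboard: Bystander: plywood board 130 x 160 mm with blue octagonal tiles, 18 mm high.
- mug: Bystander: white mug, 80 mm wide, 95 mm high.
- tilestack: Bystander: stack of four 100 mm square tiles, 38 mm high.
- spacers: Bystander: jar with blue cap, 70 mm wide, 90 mm high.
- swatch: Bystander: green glass tile 50 x 150 x 10 mm.
- mouth (a point): On the plate's top in the dock's open mouth, at dock x = -150, y = 0, z = 8 mm: put the board's centre here to start; its front edge is then just before the lead-ins (the rails flare out 10 mm each side from x = -50 to -92).
- carriage_zero (a point): Fixed point in the channel, at dock x = 48, y = 0, z = 8 mm: a locked board's centre lies here plus c along dock x. Catch, buffer and a solid block behind it are on a steel carriage along the left rail (y = +104), clamped 0 to 30 mm further in than drawn: this c is not measured.
Mind the look-alikes: they are no part of the job. What is shaped like the board but orange is not meant.

How it is judged:
On the way, in this order (a step that is already met when the one before it is completed fails the run):
1. the board, flat in the channel, has lifted the catch with its own edge (value of joint catch above 0.12 rad and contact force between board and catch above 0.03 N and x of board in the frame of dock between -0.06 and 0.04 m and z of board in the frame of dock below 0.016 m), for 0.1 s.
2. the catch has dropped behind the board (value of joint catch below 0.05 rad and x of board in the frame of dock above 0.042 m and z of board in the frame of dock below 0.016 m), for 0.2 s.
At the end, for the whole second after the job is handed in: The board lies flat (within 0.05 rad) on the dock's plate (underside less than 12 mm above the counter), between the rails and in line with them (0.08 rad), with its centre more than 42 mm past the dock's origin, at rest, and the catch hangs down behind it (below 0.05 rad) (value of joint catch below 0.05 rad and x of board in the frame of dock above 0.042 m and z of board in the frame of dock below 0.012 m and angle between board's own z axis and vertical below 0.05 rad and angle between the x axis of board and the x axis of dock, either way round below 0.08 rad and linear speed of board below 0.02 m/s); the robot touches nothing.
It fails at once if the buffer is pressed with more than 18 N (contact force between board and buffer above 18 N).
It fails at once if the gripper touches the catch (contact force between any of the fingers, the arm and catch above 0.3 N).
It fails at once if a bystander is moved more than 20 mm (distance of any of trims, hexboard, mug, tilestack, spacers, swatch from where it was at the start of the episode above 0.02 m).
It also fails if it takes over 72 s, if anything falls off the work surface, if the arm or the gripper's body presses on something with over 40 N, if the wrist force passes 120 N, or if a joint passes its speed limit or range.

### The arm

A 7-joint arm with a two-finger parallel gripper is mounted at the origin on the work surface. World frame = base frame: x ahead of the robot, y to its left, z up, the work surface at z = 0. Lengths are in m, angles in rad, forces in N, time in s.
With the tool pointing down it reaches from about 0.35 to 0.9 m from the base axis. Payload 8.1 kg.
Tool frame: the origin (TCP) lies at the centre of the arm's flange, where the gripper is bolted on; the fingertips stand 178 mm ahead of it and the grasp point (between the pads) lies 159 mm ahead of it; z points along the fingers, y is the line along which they close (so a half turn about z gives the same grasp; the last joint's range is limited). The gripper opens to 92 mm and grips with 3 to 60 N. Pads are 19 mm wide; open, the fingers measure 130 mm over their backs; the gripper's body (75 mm by 190 mm) begins 47 mm behind the grasp point.
Start: joints at [1.013, 0.434, 0.025, 1.573, -0.012, 1.134, -0.075], TCP at [0.275, -0.561, 0.405] pointing down, gripper open.
Joint ranges: [-2.62, 2.62], [-0.44, 2.09], [-1.27, 1.32], [0.08, 2.57], [-1.32, 4.46], [0.12, 2], [-2.74, 2.74]. Speed limits (rad/s): [2.22, 2.22, 3.01, 3.01, 3.14, 3.14, 3.14].

### API

Orientations are given as a rotation vector (axis times angle).
In Python, from cell import arm gives the robot as it stands. The module is installed in compiled form; this text tells all that it offers.
- The arm moves only by the shell command python3 -m inch 'ROWS' [FORCE]. ROWS is text: rows parted by semicolons, each of 5 numbers parted by spaces: the shift along the tool's x, y, z in m, then the turn about the tool's z in rad, then the finger opening in m, from 0 to 0.0918. In form: x y z roll fingers; .... A call has 1 to 5 rows; each row is the pose to reach, as a shift and turn from the pose commanded when the call began, along the tool's axes at that moment; what a row does not reach only later rows make up. A row lasts 1/10 s, in which the tool goes at most 50 mm and 8.59 degrees, less where a joint would pass 70% of its speed; a pose out of reach is approached as far as the arm can. A call with a gripper value outside its range is refused whole. The fingers move at their own pace and stop on an object; FORCE is the grip in N (left out, the last holds). Time passes only in rows, so rows that repeat a pose let the fingers close. It gives the time, the measured TCP pose, the force, the opening and the grip force at its end, in the units of the state.
- arm.observe(): the state, without advancing time (a new reading comes with each control period).
- arm.get_image(name): name is "scene" or "side" or "wrist"; returns the picture (480x640x3 uint8, red, green, blue); there is no depth.
- arm.get_calibration(name): a dict with "intrinsics" (3x3 intrinsics, pixels), "pose" (4x4, takes a point from camera to world coordinates). Camera axes: x right, y up, looking along -z (the intrinsics and any distortion apply to the point x, -y, -z); pixel columns grow to the right and rows downward; lengths in m; the calibration is good to about 2 mm. The wrist camera is an equidistant fisheye: a pixel r from the principal point sees the ray r / f radians off the axis. A picture is of the moment at which its call begins: read the wrist's pose just before it. get_calibration takes no time and is no camera call; for the wrist camera it gives the pose at the moment of the call.
- arm.sign_off(): hands the job in; it is judged then, once.
Trained networks look in the newest picture that a camera, given by its name, has taken for a name from the list of things; names that differ only in an ending like _2 or _b are one class to them, and where a whole thing is asked for, a point or a joint stands for the part that bears it (a point fixed in the world has none). Each returns a list of dicts, best first, with "conf" (0 to 1); they miss things now and then, are a little off and sometimes report something else, mostly with a low value. They report only what shows in the picture. A call takes as long as a camera call. They do not tell look-alikes from the thing itself.
- arm.look_for(camera, query): "point" ([row, column] in pixels, amid what is visible of it).
- arm.silhouettes(camera, query): "region" (480x640 bool, what is visible of it) and "point" ([row, column] in pixels, amid what is visible of it).
- arm.place_of(camera, query): "point" ([row, column] in pixels: a listed point, or the origin of a listed thing).
The state is a dict: "clock": time; "joints": joint angles; "dq": joint speeds; "joint_efforts": joint torques, N m; "position": TCP position; "ee_rot": TCP orientation; "force": force on the tool from outside, world axes, zero at the start; "ft_torque": the same for the moment, N m; "width": opening from 0.0 (shut) to 1.0 (fully open); "gripper_force": force on a finger pad.
Only numpy, scipy, OpenCV 4.12 (cv2) and the standard library are available. Lean on these libraries where they do the work, as an engineer would, in place of code of your own. Each camera call takes 0.05 s, during which the arm holds its last target. There are 200 camera calls.

## Working session

There is one attempt and no reset: what is moved stays moved. The work goes in short steps, Python scripts to look and compute and a shell command to move; the robot and the scene stay as the last step left them, time stands still between calls to the robot, and variables do not carry over. Pictures are saved under pics/ and viewed, at most 10 in all, crops included, and the job is handed in when it is done.

```bash
mkdir -p pics; cat > h.py <<'E'
import numpy as np, cv2
from cell import arm
from scipy.spatial.transform import Rotation as R
def ray(cam,p,cal=None):
    c=cal or arm.get_calibration(cam); K=np.array(c["intrinsics"]); T=np.array(c["pose"])
    u=(p[1]-K[0,2])/K[0,0]; v=(p[0]-K[1,2])/K[1,1]
    if cam=="wrist":
        r=np.hypot(u,v); d=np.array([u/r*np.sin(r),v/r*np.sin(r),np.cos(r)]) if r>1e-9 else np.array([0,0,1.])
    else: d=np.array([u,v,1.])
    d=T[:3,:3]@(d*[1,-1,-1]); return T[:3,3],d/np.linalg.norm(d)
def at(cam,p,z,cal=None):
    o,d=ray(cam,p,cal); return o+d*(z-o[2])/d[2]
def proj(cam,X,cal=None):
    c=cal or arm.get_calibration(cam); K=np.array(c["intrinsics"]); T=np.array(c["pose"])
    q=(T[:3,:3].T@(np.array(X)-T[:3,3]))*[1,-1,-1]
    if cam=="wrist":
        t=np.arctan2(np.hypot(q[0],q[1]),q[2]); n=np.hypot(q[0],q[1])+1e-12; u,v=q[0]/n*t,q[1]/n*t
    else: u,v=q[0]/q[2],q[1]/q[2]
    return np.array([K[1,1]*v+K[1,2],K[0,0]*u+K[0,2]])
def save(n,im): cv2.imwrite("pics/"+n+".png",im[...,::-1])
E
python3 - <<'E'
from h import *
np.set_printoptions(precision=3,suppress=True)
Z=dict(board_grip=.047,board=0,dock=0,mouth=.008,carriage_zero=.008)
for cam in("scene","side"):
    save(cam,arm.get_image(cam))
    for q in Z:
        for d in arm.place_of(cam,q)[:3]: print(cam,q,round(d["conf"],2),np.array(d["point"]),at(cam,d["point"],Z[q]))
print(arm.observe())
E
```

```text
scene board_grip 0.93 [206.9 234.8] [ 0.308 -0.289  0.047]
scene board_grip 0.9 [250.6 250.2] [ 0.511 -0.237  0.047]
scene board_grip 0.68 [203.9 172.7] [ 0.28  -0.481  0.047]
scene board 0.95 [220.8 242.9] [ 0.319 -0.268  0.   ]
scene board 0.91 [265.1 255.4] [ 0.521 -0.226  0.   ]
scene board 0.91 [216.  174.7] [ 0.281 -0.483  0.   ]
scene dock 0.72 [276.3 374.7] [0.589 0.106 0.   ]
scene mouth 0.65 [236.7 361.6] [0.428 0.092 0.008]
scene carriage_zero 0.85 [287.8 380.4] [0.641 0.112 0.008]
side board_grip 0.92 [162.4 436.1] [ 0.278 -0.483  0.047]
side board_grip 0.83 [195.9 339.1] [ 0.519 -0.235  0.047]
side board_grip 0.58 [194.7 418.3] [ 0.314 -0.284  0.047]
side board 0.93 [212.3 340.7] [ 0.513 -0.229  0.   ]
side board 0.67 [179.4 432. ] [ 0.284 -0.464  0.   ]
side board 0.65 [212.4 413.4] [ 0.322 -0.268  0.   ]
side dock 0.71 [288.2 281.4] [0.582 0.11  0.   ]
side mouth 0.64 [285.  346.2] [0.442 0.079 0.008]
side mouth 0.29 [281.7 259. ] [0.634 0.108 0.008]
side carriage_zero 0.71 [282.1 257.2] [0.638 0.11  0.008]
side carriage_zero 0.65 [160.9 372.6] [ 0.47  -0.533  0.008]
{'clock': 0.6, 'joints': array([ 1.013,  0.434,  0.025,  1.573, -0.012,  1.134, -0.075]), 'dq': array([-0.   , -0.   , -0.001,  0.003, -0.   , -0.   , -0.002]), 'joint_efforts': array([ -0.   , -66.734,   0.983, -31.469,  -0.061,   0.033,  -0.   ]), 'position': array([ 0.275, -0.561,  0.405]), 'ee_rot': array([3.061, 0.708, 0.   ]), 'force': array([ 0.097, -0.623,  0.242]), 'ft_torque': array([ 0.009,  0.006, -0.04 ]), 'gripper_force': 0.0, 'width': 1.0046026786792817}
```

View pics/scene.png

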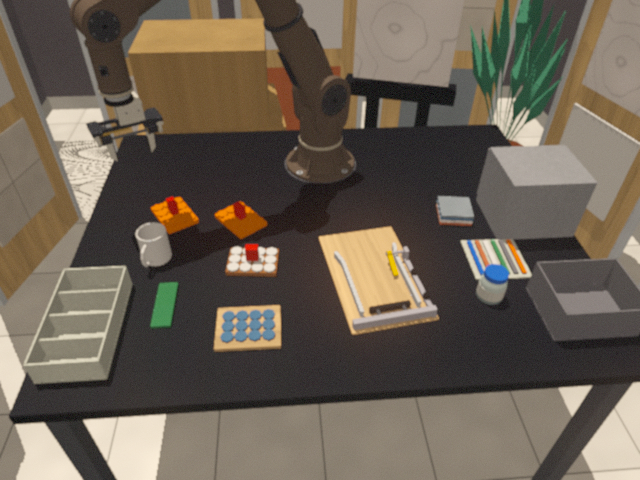

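View pics/side.png

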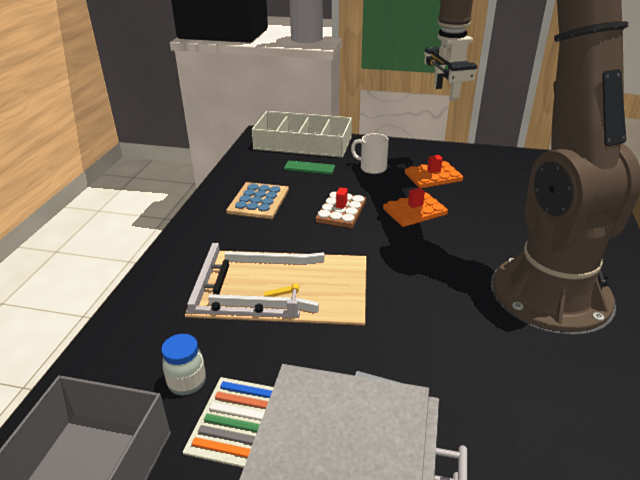

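The only look-alikes for the board are three objects with red grips. In the scene view they are at (row 252, col 252) with white tiles on brown, and at (219, 240) and (214, 175), both orange. The white one is the target, near world (0.515, -0.235). I'll move above it and check it with the wrist camera.

```bash
python3 -m inch '0.036 -0.019 0 -0.11 0.0918; 0.072 -0.038 0 -0.22 0.0918; 0.108 -0.057 0 -0.33 0.0918; 0.144 -0.076 0 -0.44 0.0918; 0.18 -0.094 0 -0.55 0.0918' 20; python3 - <<'E'
from h import *
r=R.from_rotvec(arm.observe()["ee_rot"]).as_matrix(); p=arm.observe()["position"]
print(p, r.T@(np.array([.50,-.235,.40])-p), np.degrees(np.arctan2(r[1,1],r[0,1])),arm.observe()["joints"])
E
```

```text
clock: 1.1
position: [0.3957, -0.3965, 0.405]
ee_rot: [2.75, 1.519, 0.0]
force: [0.3, -0.6, 0.0]
width: 0.997
gripper_force: 0.0
[ 0.39565812 -0.39652054  0.40497298] [0.19227899 0.00228882 0.00493933] -32.179674644925555 [ 0.81294593  0.33872518 -0.16145661  1.72285198  0.06061359  1.08437554
  0.07054044]
```

```bash
python3 -m inch '0.038 0 0 -0.12 0.0918; 0.077 0 0 -0.24 0.0918; 0.115 0 0 -0.36 0.0918; 0.154 0.001 0 -0.48 0.0918; 0.192 0.002 0 -0.60 0.0918'; python3 -m inch '0 0 0 0 0.0918;0 0 0 0 0.0918'; python3 - <<'E'
from h import *
np.set_printoptions(precision=4,suppress=True)
c=arm.get_calibration("wrist"); im=arm.get_image("wrist")
print(c["pose"],c["intrinsics"])
for q,z in dict(board_grip=.047,board=0,dock=0,mouth=.008).items():
    for d in arm.place_of("wrist",q)[:3]: print(q,round(d["conf"],2),np.array(d["point"]),at("wrist",d["point"],z,c))
save("w1",im)
E
```

```text
clock: 1.6
position: [0.5003, -0.2356, 0.405]
ee_rot: [2.178, 2.264, 0.0]
force: [0.3, -0.2, -0.4]
width: 1.0
gripper_force: 0.0
clock: 1.8
position: [0.5, -0.2363, 0.4048]
ee_rot: [2.182, 2.26, 0.0]
force: [0.1, -0.9, -0.2]
width: 1.003
gripper_force: 0.0
[[ 0.9994 -0.0331 -0.0116  0.4968]
 [ 0.0351  0.9537  0.2987 -0.155 ]
 [ 0.0012 -0.2989  0.9543  0.3841]
 [ 0.      0.      0.      1.    ]] [[371.6483   0.     320.5166]
 [  0.     371.6483 239.9219]
 [  0.       0.       1.    ]]
board_grip 0.72 [211.7 335.2] [ 0.5136 -0.2325  0.047 ]
board_grip 0.67 [249.9 145.2] [ 0.3196 -0.2777  0.047 ]
board 0.64 [202.4 332.7] [ 0.5128 -0.2334  0.    ]
board 0.61 [232.2 161.1] [ 0.3185 -0.2723  0.    ]
mouth 0.53 [202.3 329.5] [ 0.5092 -0.2318  0.008 ]
```

View pics/w1.png

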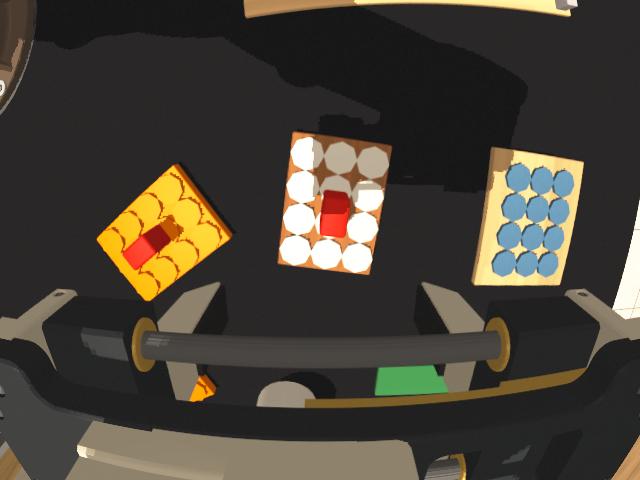

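The white-tiled board is at about (row 203, col 335), with corners near (133,293), (147,391), (274,370) and (264,279). Its red grip is at (213,335). The orange look-alike is at (232,165) and is not the target. I'll work out the yaw and the shift.

```bash
python3 - <<'E'
from h import *
np.set_printoptions(precision=4,suppress=True)
c=arm.get_calibration("wrist")
P=np.array([at("wrist",p,.015,c) for p in [(133,293),(147,391),(274,370),(264,279)]])
print(P,np.mean(P,0))
for i in range(4):
    d=P[(i+1)%4]-P[i]; print(np.linalg.norm(d),np.degrees(np.arctan2(d[1],d[0])))
s=[d for d in arm.silhouettes("wrist","board")]
for d in s[:2]:
    m=d["region"].astype(np.uint8); cn=max(cv2.findContours(m,0,2)[0],key=cv2.contourArea)[:,0]
    Q=np.array([at("wrist",(y,x),.012,c)[:2] for x,y in cn],np.float32); print(d["conf"],cv2.minAreaRect(Q))
o=arm.observe();r=R.from_rotvec(o["ee_rot"]).as_matrix()
print(r.T@(np.array([.514,-.2335,.4])-o["position"]),np.degrees(np.arctan2(r[1,1],r[0,1])))
E
```

```text
[[ 0.4696 -0.1635  0.015 ]
 [ 0.5671 -0.1735  0.015 ]
 [ 0.5547 -0.3095  0.015 ]
 [ 0.4565 -0.3009  0.015 ]] [ 0.512  -0.2369  0.015 ]
0.09802420191016441 -5.835946746751725
0.13658184219871147 -95.22200192790724
0.09854020210167333 174.97476907823577
0.13797158656976827 84.5616213567389
0.95 ((0.5115922093391418, -0.23622024059295654), (0.14154884219169617, 0.10182006657123566), 84.11140441894531)
0.81 ((0.31903937458992004, -0.2749366760253906), (0.14722388982772827, 0.10278607904911041), 38.100284576416016)
[0.004  0.015  0.0047] 1.8193387767336457
```

```bash
python3 -m inch '0.001 0.0125 0.04 0.127 0.0918; 0.001 0.0125 0.08 0.127 0.0918; 0.001 0.0125 0.12 0.127 0.0918; 0.001 0.0125 0.15 0.127 0.0918; 0.001 0.0125 0.15 0.127 0.0918'; python3 - <<'E'
from h import *
np.set_printoptions(precision=4,suppress=True)
c=arm.get_calibration("wrist"); im=arm.get_image("wrist"); o=arm.observe();r=R.from_rotvec(o["ee_rot"]).as_matrix()
for q,z in dict(board_grip=.047,board=0).items():
    for d in arm.place_of("wrist",q)[:2]: print(q,round(d["conf"],2),np.array(d["point"]),at("wrist",d["point"],z,c))
print(o["position"],np.degrees(np.arctan2(r[1,1],r[0,1])),np.degrees(np.arccos(-r[2,2])))
save("w2",im)
E
```

```text
clock: 2.6
position: [0.5102, -0.2356, 0.251]
ee_rot: [-2.319, -2.11, 0.005]
force: [-0.0, 0.4, -0.5]
width: 0.999
gripper_force: 0.0
board_grip 0.88 [279.1 324.4] [ 0.5109 -0.2335  0.047 ]
board 0.93 [248.9 326.7] [ 0.5127 -0.2324  0.    ]
[ 0.5112 -0.2358  0.2535] -5.3747255719365485 0.22219253058194166
```

View pics/w2.png

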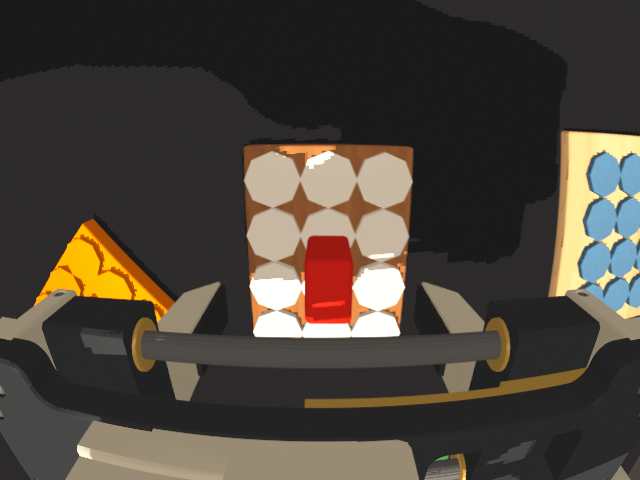

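The board is upright in the wrist view, and the red grip at (280, 328) sits midway between the fingers. I'll go down, close and lift.

```bash
python3 -m inch '0.002 0.001 0.025 0 0.0918; 0.002 0.001 0.0485 0 0.0918; 0.002 0.001 0.0485 0 0; 0.002 0.001 0.0485 0 0; 0.002 0.001 0.0485 0 0' 35;python3 -m inch '0 0 0 0 0;0 0 0 0 0;0 0 0 0 0;0 0 0 0 0;0 0 0 0 0' 35; python3 -c "
from h import *
print(arm.observe())"
```

```text
clock: 3.25
position: [0.5141, -0.234, 0.2082]
ee_rot: [2.321, 2.114, 0.002]
force: [-0.6, -0.3, 0.7]
width: 0.788
gripper_force: 0.0
clock: 3.75
position: [0.5133, -0.2337, 0.2063]
ee_rot: [-2.322, -2.116, 0.0]
force: [0.1, 0.3, -0.3]
width: 0.356
gripper_force: 0.0
{'clock': 3.75, 'joints': array([ 0.52526146,  0.5936902 , -0.27004823,  1.90129777,  0.24035392,
        0.67783337,  0.01805073]), 'dq': array([-1.50895038e-03,  2.90655661e-03, -1.50852354e-03, -1.18419049e-04,
        9.29149520e-04,  8.55511903e-05, -1.41359520e-03]), 'joint_efforts': array([ 1.73283834e-02, -6.73106003e+01, -4.10933241e+00, -2.11603206e+01,
       -4.07839066e-02,  4.21204150e-02,  8.09984940e-04]), 'position': array([ 0.51325449, -0.23367278,  0.20625475]), 'ee_rot': array([-2.32232348e+00, -2.11574512e+00,  7.72555921e-05]), 'force': array([ 0.14732405,  0.32243414, -0.34315362]), 'ft_torque': array([ 0.01043272, -0.12517542, -0.03444808]), 'gripper_force': 0.0, 'width': 0.35636475718628474}
```

```bash
python3 -m inch '0 0 0 0 0;0 0 0 0 0;0 0 0 0 0;0 0 0 0 0;0 0 0 0 0' 35; python3 -m inch '0 0 -0.03 0 0;0 0 -0.07 0 0;0 0 -0.11 0 0;0 0 -0.15 0 0;0 0 -0.15 0 0'
```

```text
clock: 4.25
position: [0.5132, -0.2337, 0.2062]
ee_rot: [-2.322, -2.116, 0.0]
force: [-0.3, 0.2, 1.7]
width: 0.258
gripper_force: 35.0
clock: 4.75
position: [0.5148, -0.2339, 0.3615]
ee_rot: [2.317, 2.11, 0.006]
force: [0.7, 0.7, -2.9]
width: 0.259
gripper_force: 35.0
```

```bash
python3 - <<'E'
from h import *
a=cv2.imread("pics/scene.png")[217:342,305:450]; b=cv2.imread("pics/side.png")[235:330,180:375]
cv2.imwrite("pics/c1.png",cv2.resize(a,None,fx=4.5,fy=4.5,interpolation=2)); cv2.imwrite("pics/c2.png",cv2.resize(b,None,fx=4,fy=4,interpolation=2))
E
```

```text
(no output)
```

View pics/c1.png

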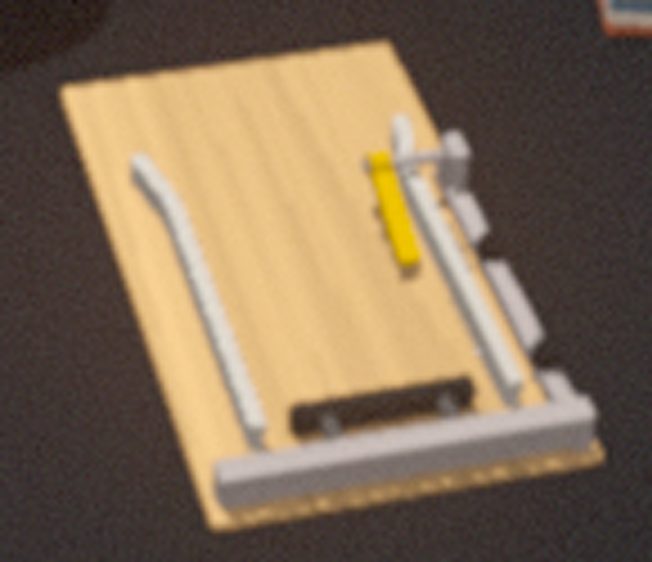

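View pics/c2.png

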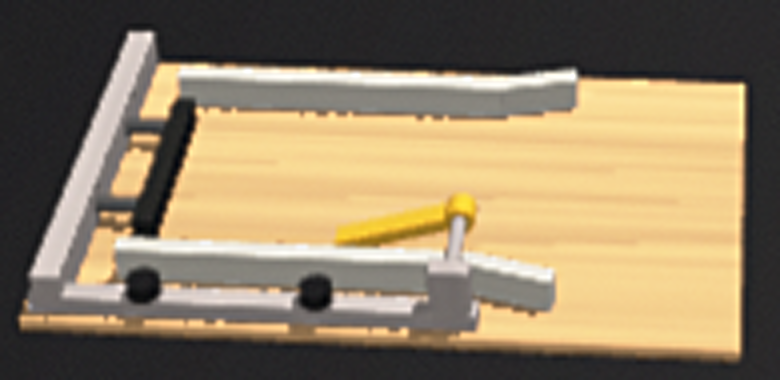

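The scene crop shows the plate corners at crop px (62,88), (390,42), (603,452) and (208,512). The side crop shows them at (745,84), (740,350) and (20,314), with the yellow catch hub at (460,208). I'll fit the dock pose from these.

```bash
python3 - <<'E'
from h import *
from scipy.optimize import least_squares as L
S=lambda x,y,f,r,c:np.array([r+(y+.5)/f-.5,c+(x+.5)/f-.5])
s=lambda x,y:S(x,y,4.5,217,305); q=lambda x,y:S(x,y,4,235,180)
pts=[("scene",s(62,88),(-.19,-.115,.008)),("scene",s(390,42),(-.19,.115,.008)),("scene",s(603,452),(.185,.115,.008)),("scene",s(208,512),(.185,-.115,.008)),
("side",q(746,84),(-.19,-.115,.008)),("side",q(742,350),(-.19,.115,.008)),("side",q(19,314),(.185,.115,.008))]
cal={k:arm.get_calibration(k) for k in("scene","side")}
def W(p,a): c,n=np.cos(p[2]),np.sin(p[2]); return np.array([p[0]+c*a[0]-n*a[1],p[1]+n*a[0]+c*a[1],a[2]])
def fit(P):
    f=lambda p:np.concatenate([proj(k,W(p,a),cal[k])-u for k,u,a in P]); r=L(f,[.58,.1,.1]); return r.x,np.round(r.fun,1)
for P in(pts[:4],pts[4:],pts): p,e=fit(P); print(p,np.degrees(p[2]),e)
for k,u in(("scene",s(380,158)),("side",q(460,208))):
    w=at(k,u,.042,cal[k])[:2]-p[:2]; c,n=np.cos(p[2]),np.sin(p[2]); print("pin",c*w[0]+n*w[1],-n*w[0]+c*w[1])
m=W(p,(-.15,0,.008)); print("mouth",m); o=arm.observe(); r=R.from_rotvec(o["ee_rot"]).as_matrix(); print("tool shift",r.T@(np.array([*m[:2],.36])-o["position"]),o["position"],"yaw y",np.degrees(np.arctan2(r[1,1],r[0,1])))
E
```

```text
[0.58439321 0.10292648 0.13668862] 7.8316812074381765 [-1.2  0.3 -0.7 -0.1 -0.  -0.6  1.4  0.4]
[0.58707744 0.10008566 0.13740215] 7.872563477206152 [-0.4  0.3  0.  -0.2  0.2 -0.1]
[0.58611744 0.10179872 0.13774024] 7.891934193478783 [-0.7 -0.1 -0.4 -0.4  0.5 -0.8  2.   0.1  0.1  0.6  0.7  0.1  0.8  0. ]
pin -0.04276400266727647 0.05631340678494109
pin -0.03919157200770886 0.05162524492640692
mouth [0.43753812 0.08120296 0.008     ]
tool shift [ 3.06510716e-01 -1.06256054e-01 -1.32389414e-04] [ 0.51479408 -0.23386607  0.36148835] yaw y -5.340827490615522
```

```bash
python3 -m inch '0.035 -0.012 0 -0.025 0; 0.08 -0.027 0 -0.06 0; 0.12 -0.041 0 -0.09 0; 0.16 -0.055 0 -0.12 0; 0.2 -0.069 0 -0.15 0'; python3 - <<'E'
from h import *
o=arm.observe(); r=R.from_rotvec(o["ee_rot"]).as_matrix(); print("tool shift",r.T@(np.array([.4375,.0812,.25])-o["position"]),o["position"],"yaw y",np.degrees(np.arctan2(r[1,1],r[0,1])))
E
```

```text
clock: 5.25
position: [0.4621, -0.0267, 0.3553]
ee_rot: [-2.155, -2.284, 0.001]
force: [0.9, 1.2, -2.9]
width: 0.259
gripper_force: 35.0
tool shift [ 0.10912912 -0.01813593  0.10534536] [ 0.46205756 -0.0266954   0.35531491] yaw y 3.324392704940312
```

```bash
python3 -m inch '0.04 -0.008 0 -0.04 0; 0.08 -0.014 0 -0.08 0; 0.108 -0.018 0.035 -0.08 0; 0.108 -0.018 0.07 -0.08 0; 0.108 -0.018 0.1 -0.08 0'; python3 -m inch '0 0 0 0 0;0 0 0 0 0;0 0 0 0 0'; python3 - <<'E'
from h import *
c=arm.get_calibration("wrist");im=arm.get_image("wrist")
o=arm.observe(); r=R.from_rotvec(o["ee_rot"]).as_matrix(); print("tool shift",r.T@(np.array([.4375,.0812,.215])-o["position"]),o["position"],"yaw y",np.degrees(np.arctan2(r[1,1],r[0,1])))
save("w3",im)
E
```

```text
clock: 5.75
position: [0.438, 0.0795, 0.2543]
ee_rot: [-2.061, -2.37, 0.001]
force: [0.4, -0.6, -3.8]
width: 0.266
gripper_force: 35.0
clock: 6.05
position: [0.4396, 0.0787, 0.2574]
ee_rot: [2.064, 2.367, 0.002]
force: [0.4, 0.4, -2.5]
width: 0.26
gripper_force: 35.0
tool shift [ 0.00279245 -0.00193542  0.04252753] [0.439698   0.07867831 0.25753169] yaw y 7.808763976110723
```

View pics/w3.png

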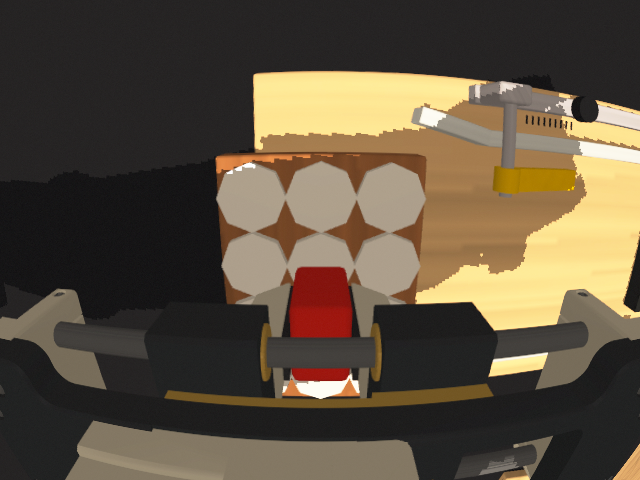

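The held board is at cols 217-426, with its left edge at row 154. The plate's mouth corner is at (73,254), the flared left rail tip is at about (118,414), and the catch is at (180,535). I'll check the lateral alignment from this view.

```bash
python3 - <<'E'
from h import *
np.set_printoptions(precision=4,suppress=True)
c=arm.get_calibration("wrist"); yaw=.1377; cc,n=np.cos(yaw),np.sin(yaw)
def D(p,z): w=at("wrist",p,z,c)[:2]-[.5861,.1018]; return np.array([cc*w[0]+n*w[1],-n*w[0]+cc*w[1]])
for p in[(73,254),(71,320),(75,400),(80,440)]: print("plate",D(p,.008))
print("plate left side",D((140,254),.008))
print("rail tip",D((122,414),.03),D((109,416),.03))
zb=.2575-.2063
for p in[(155,218),(154,320),(156,426)]: print("board",D(p,zb+.017))
E
```

```text
plate [-0.1879  0.1133]
plate [-0.1478  0.1134]
plate [-0.0989  0.1124]
plate [-0.073   0.1111]
plate left side [-0.1885  0.0714]
rail tip [-0.0954  0.0827] [-0.0943  0.0902]
board [-0.1952  0.067 ]
board [-0.148   0.0663]
board [-0.0989  0.0664]
```

```bash
python3 -m inch '0.002 -0.002 0.015 0 0; 0.002 -0.002 0.03 0 0; 0.002 -0.002 0.038 0 0; 0.002 -0.002 0.038 0 0; 0.002 -0.002 0.038 0 0'; python3 -m inch '0 0 0.002 0 0;0 0 0.004 0 0;0 0 0.004 0 0;0 0 0.004 0 0'
```

```text
clock: 6.6
position: [0.4371, 0.0804, 0.2189]
ee_rot: [2.064, 2.368, 0.001]
force: [0.4, 0.2, -3.0]
width: 0.261
gripper_force: 35.0
clock: 7.0
position: [0.4368, 0.0804, 0.2143]
ee_rot: [2.064, 2.368, -0.0]
force: [-1.0, -0.6, -3.3]
width: 0.26
gripper_force: 35.0
```

```bash
python3 -m inch '0 0 0.0007 0 0;0 0 0.0014 0 0;0 0 0.0014 0 0;0 0 0.0014 0 0'; python3 -c "
from h import *
print(arm.observe()['force'],arm.observe()['ft_torque'])"
```

```text
clock: 7.4
position: [0.4367, 0.0805, 0.2141]
ee_rot: [2.063, 2.367, -0.0]
force: [-6.5, -1.5, 22.5]
width: 0.258
gripper_force: 35.0
[-6.4686991  -1.51533393 22.46310071] [-0.25022847  1.47902007  0.02714062]
```

```bash
python3 -m inch '0 0 -0.0011 0 0;0 0 -0.0011 0 0;0 0 -0.0011 0 0'; python3 -c "
from h import *
o=arm.observe();r=R.from_rotvec(o['ee_rot']).as_matrix()
print(o['force'],o['ft_torque'],np.degrees(np.arctan2(r[1,1],r[0,1])),r.T@[np.cos(.1377),np.sin(.1377),0])"
```

```text
clock: 7.7
position: [0.4369, 0.0804, 0.2141]
ee_rot: [2.064, 2.368, 0.0]
force: [-1.0, 0.1, 5.2]
width: 0.257
gripper_force: 35.0
[-1.04265355  0.10339727  5.2210281 ] [-0.0968356   0.27665022 -0.0064121 ] 7.842457371373297 [8.23319169e-04 9.99999596e-01 3.61507395e-04]
```

```bash
python3 -m inch '0 0.005 -0.0003 0 0;0 0.012 -0.0003 0 0;0 0.02 -0.0003 0 0;0 0.028 -0.0003 0 0;0 0.036 -0.0003 0 0';  python3 -m inch '0 0.008 0 0 0;0 0.016 0 0 0;0 0.024 0 0 0;0 0.032 0 0 0;0 0.04 0 0 0'; python3 -c "
from h import *
o=arm.observe();r=R.from_rotvec(o['ee_rot']).as_matrix()
print(r.T@o['force'],r.T@o['ft_torque'],np.degrees(np.arctan2(r[1,1],r[0,1])))
w=o['position'][:2]-[.5861,.1018];c,n=np.cos(.1377),np.sin(.1377);print(c*w[0]+n*w[1],-n*w[0]+c*w[1])"
```

```text
clock: 8.2
position: [0.4715, 0.0852, 0.2141]
ee_rot: [-2.063, -2.368, 0.003]
force: [0.1, -1.5, -3.5]
width: 0.262
gripper_force: 35.0
clock: 8.7
position: [0.5115, 0.0907, 0.2141]
ee_rot: [-2.063, -2.367, 0.004]
force: [-9.1, -1.3, 11.2]
width: 0.255
gripper_force: 35.0
[ -0.07350851  -9.23934695 -11.13504698] [ 1.66711557 -0.02636585  0.02061162] 7.85326489985626
-0.07537608573836542 -0.000759102077877525
```

```bash
cat > s.py <<'E'
from h import *
np.set_printoptions(precision=4,suppress=True)
o=arm.observe();r=R.from_rotvec(o['ee_rot']).as_matrix()
print("F",r.T@o['force'],"M",r.T@o['ft_torque'],np.degrees(np.arctan2(r[1,1],r[0,1])))
w=o['position'][:2]-[.5861,.1018];c,n=np.cos(.1377),np.sin(.1377);print("dock",c*w[0]+n*w[1],-n*w[0]+c*w[1],o['position'][2],o['clock'])
E
python3 -m inch '0 0 -0.0005 0 0;0 0 -0.0005 0 0;0 0 -0.0005 0 0'; python3 s.py
```

```text
clock: 9.0
position: [0.512, 0.0906, 0.2144]
ee_rot: [-2.064, -2.368, 0.0]
force: [-0.6, 0.4, -4.2]
width: 0.262
gripper_force: 35.0
F [ 0.4469 -0.5038  4.1704] M [-0.075   0.0472 -0.0022] 7.83666958437321
dock -0.07495474245712051 -0.0008864108885971791 0.21438165538740556 9.0
```

```bash
for i in 1; do python3 -m inch '0 0.006 0 0 0;0 0.013 0 0 0;0 0.02 0 0 0;0 0.027 0 0 0;0 0.034 0 0 0'; python3 s.py; python3 -m inch '0 0.005 0 0 0;0 0.01 0 0 0;0 0.015 0 0 0;0 0.02 0 0 0;0 0.025 0 0 0'; python3 s.py; done
```

```text
clock: 9.5
position: [0.5465, 0.0955, 0.2147]
ee_rot: [2.064, 2.368, 0.0]
force: [-0.7, 0.6, -4.3]
width: 0.263
gripper_force: 35.0
F [ 0.7259 -0.5712  4.25  ] M [ 0.0771 -0.0693 -0.0036] 7.841403645185769
dock -0.04009569370565222 -0.0008273204497700496 0.21466372011776905 9.5
clock: 10.0
position: [0.5709, 0.0988, 0.2148]
ee_rot: [2.064, 2.368, 0.0]
force: [0.6, 0.0, -3.3]
width: 0.256
gripper_force: 35.0
F [-0.065   0.5915  3.3291] M [-0.0033 -0.0847 -0.0005] 7.845763352194668
dock -0.015453456045221114 -0.0008417187386097137 0.21475885932461783 10.0
```

```bash
python3 -m inch '0 0.004 0.0002 0 0;0 0.008 0.0002 0 0;0 0.012 0.0002 0 0;0 0.016 0.0002 0 0;0 0.02 0.0002 0 0'; python3 s.py; python3 -m inch '0 0.005 0 0 0;0 0.01 0 0 0;0 0.015 0 0 0;0 0.02 0 0 0;0 0.025 0 0 0'; python3 s.py; python3 - <<'E'
from h import *
im=arm.get_image("wrist"); sd=arm.get_image("side")[220:340,180:380]
save("w4",np.vstack([im[60:310,240:],np.hstack([cv2.resize(sd,(400,240))])]))
E
```

```text
clock: 10.5
position: [0.5906, 0.1016, 0.2145]
ee_rot: [2.064, 2.368, -0.0]
force: [0.1, -0.6, -3.2]
width: 0.26
gripper_force: 35.0
F [-0.6235  0.003   3.158 ] M [-0.0259 -0.065  -0.0197] 7.84766213086906
dock 0.004449300199704014 -0.0008515534462139409 0.21452361617846394 10.5
clock: 11.0
position: [0.6155, 0.1051, 0.2145]
ee_rot: [-2.064, -2.368, 0.0]
force: [-0.8, 0.2, -3.7]
width: 0.257
gripper_force: 35.0
F [ 0.2923 -0.7481  3.6745] M [ 0.0205  0.1032 -0.0218] 7.848433373581907
dock 0.029534682986563383 -0.0007827700239183854 0.2144610976265931 11.0
```

View pics/w4.png

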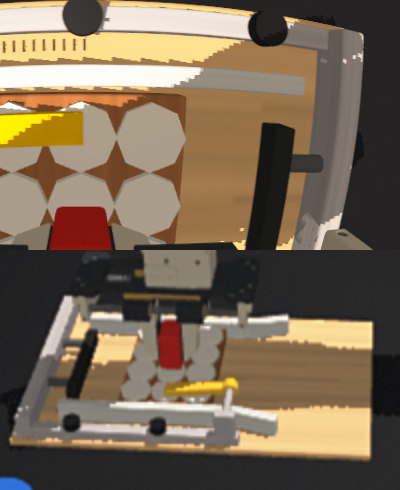

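The catch rides on the board's tiles (yellow bar at crop (128, 40)). The buffer is about 40 mm ahead of the front edge. I'll approach quickly at first, then in small steps.

```bash
python3 -m inch '0 0.005 0 0 0;0 0.01 0 0 0;0 0.015 0 0 0;0 0.02 0 0 0;0 0.025 0 0 0'; python3 s.py; python3 - <<'E'
from h import *
c=arm.get_calibration("wrist");im=arm.get_image("wrist"); save("w5",im)
K=(.5861,.1018)
def D(p,z):
    w=at("wrist",p,z,c)[:2]-np.array(K);return np.cos(.1377)*w[0]+np.sin(.1377)*w[1]
# left edge of dark buffer, front brown->white edge along row 200/215
for r in(195,205,215,225):
    g=im[r].astype(int).sum(1); b=[x for x in range(400,560) if g[x]<120][:1]; print(r,b,D((r,b[0]),.028) if b else None, im[r,405:470:6].sum(1))
E
```

```text
clock: 11.6
position: [0.6402, 0.1086, 0.2145]
ee_rot: [-2.064, -2.368, 0.0]
force: [-1.7, 1.1, -3.4]
width: 0.256
gripper_force: 35.0
F [ 1.2918 -1.5739  3.4437] M [ 0.1615  0.3774 -0.0579] 7.853754372531342
dock 0.05451435785169387 -0.0006737632284906673 0.2144666216204159 11.6
195 [460] 0.12051590909484428 [466 469 467 469 338 338 340 338 337 234  58]
205 [460] 0.12094869531631275 [466 469 469 333 341 340 340 342 342 142  67]
215 [459] 0.12089317082839693 [467 469 448 312 336 332 336 332 337  63  67]
225 [458] 0.12087127124185776 [468 239 227 343 340 340 340 340 340  65  61]
```

```bash
python3 -m inch '0 0.003 0 0 0;0 0.006 0 0 0;0 0.009 0 0 0;0 0.011 0 0 0'; python3 s.py; python3 -m inch '0 0.001 0 0 0;0 0.002 0 0 0;0 0.002 0 0 0'; python3 s.py;
```

```text
clock: 12.05
position: [0.6508, 0.1101, 0.2145]
ee_rot: [-2.064, -2.368, 0.0]
force: [-1.9, 2.1, -2.9]
width: 0.258
gripper_force: 35.0
F [ 2.2928 -1.5911  2.8803] M [ 0.3544  0.5716 -0.0642] 7.856085043114735
dock 0.06527586528394967 -0.0006576291715002635 0.21446397550080068 12.05
clock: 12.35
position: [0.6527, 0.1104, 0.2145]
ee_rot: [-2.064, -2.368, -0.0]
force: [-2.7, 3.2, -3.7]
width: 0.257
gripper_force: 35.0
F [ 3.5564 -2.1921  3.6731] M [0.3229 0.7374 0.0033] 7.858262109164023
dock 0.06713825331362366 -0.0006585739960312548 0.2144953291082211 12.35
```

```bash
python3 -m inch '0.0006 0.0005 0 0 0;0.0006 0.001 0 0 0;0.0006 0.001 0 0 0'; python3 s.py; python3 -m inch '0 0.0005 0 0 0;0 0.001 0 0 0;0 0.001 0 0 0'; python3 s.py;
```

```text
clock: 12.65
position: [0.6538, 0.1107, 0.2146]
ee_rot: [2.064, 2.368, 0.0]
force: [-0.7, 1.1, -4.2]
width: 0.26
gripper_force: 35.0
F [ 1.1854 -0.5847  4.1535] M [0.1877 0.4073 0.0089] 7.832410480457747
dock 0.06827656300381914 -0.0005114897764693319 0.21456445250499812 12.65
clock: 12.95
position: [0.6548, 0.1108, 0.2146]
ee_rot: [2.064, 2.368, 0.0]
force: [-1.3, 1.6, -4.1]
width: 0.259
gripper_force: 35.0
F [ 1.7958 -1.0361  4.0782] M [ 0.0926  0.2656 -0.0894] 7.833455063640729
dock 0.06930190485912345 -0.0005102470690198993 0.21456593420769995 12.95
```

```bash
python3 -m inch '0.0002 0.0005 0 0 0;0.0002 0.001 0 0 0;0.0002 0.001 0 0 0'; python3 s.py; python3 -m inch '0.0001 0.0005 0 0 0;0.0001 0.001 0 0 0;0.0001 0.001 0 0 0'; python3 s.py;
```

```text
clock: 13.25
position: [0.6559, 0.1111, 0.2146]
ee_rot: [2.064, 2.367, 0.0]
force: [0.1, 0.9, -4.0]
width: 0.26
gripper_force: 35.0
F [0.8513 0.2256 3.9518] M [-0.1253 -0.0648 -0.0251] 7.8279719258563905
dock 0.07036973953328793 -0.00040391189787753953 0.2145727525524379 13.25
clock: 13.55
position: [0.6567, 0.1114, 0.2145]
ee_rot: [2.064, 2.368, 0.0]
force: [-0.9, -0.7, -3.4]
width: 0.26
gripper_force: 35.0
F [-0.588  -0.951   3.4005] M [-0.1153 -0.1048  0.0006] 7.838737889572588
dock 0.07128076914813587 -0.00013967238297725795 0.21452447297337296 13.55
```

```bash
python3 -m inch '0 0.0005 0 0 0;0 0.001 0 0 0;0 0.001 0 0 0'; python3 s.py; python3 -m inch '0 0.0005 0 0 0;0 0.001 0 0 0;0 0.001 0 0 0'; python3 s.py;
```

```text
clock: 13.85
position: [0.6576, 0.1117, 0.2145]
ee_rot: [2.064, 2.368, 0.0]
force: [1.0, -0.5, -4.3]
width: 0.26
gripper_force: 35.0
F [-0.5971  0.9729  4.2634] M [-0.1916 -0.0879 -0.0438] 7.844253904188914
dock 0.07222282594635836 -5.582510850924566e-06 0.21453300177862253 13.85
clock: 14.15
position: [0.6586, 0.1119, 0.2145]
ee_rot: [2.064, 2.368, 0.0]
force: [-0.4, 0.5, -3.2]
width: 0.259
gripper_force: 35.0
F [ 0.5293 -0.3227  3.1534] M [-0.1381  0.0214  0.0345] 7.84651801368669
dock 0.07322721307764593 1.782233312463445e-05 0.21453616614783375 14.15
```

```bash
python3 -m inch '0 0.0005 0 0 0;0 0.001 0 0 0;0 0.001 0 0 0'; python3 s.py; python3 -m inch '0 0.0005 0 0 0;0 0.001 0 0 0;0 0.001 0 0 0'; python3 s.py;
```

```text
clock: 14.45
position: [0.6596, 0.112, 0.2145]
ee_rot: [2.064, 2.368, 0.0]
force: [0.3, 0.5, -4.0]
width: 0.256
gripper_force: 35.0
F [0.4773 0.3242 3.9503] M [-0.0855 -0.0219  0.029 ] 7.8430229042483655
dock 0.07424441762421516 1.7056116564020257e-06 0.21453347565407868 14.45
clock: 14.75
position: [0.6606, 0.1121, 0.2145]
ee_rot: [2.064, 2.368, 0.0]
force: [0.0, 0.4, -4.3]
width: 0.261
gripper_force: 35.0
F [0.3975 0.057  4.2528] M [-0.0871  0.0116  0.0103] 7.844215909588789
dock 0.0752294905923204 -4.126617597398699e-06 0.2145315232964076 14.75
```

```bash
python3 -m inch '0 0.0005 0 0 0;0 0.001 0 0 0;0 0.001 0 0 0'; python3 s.py; python3 -m inch '0 0.0005 0 0 0;0 0.001 0 0 0;0 0.001 0 0 0'; python3 s.py;
```

```text
clock: 15.05
position: [0.6616, 0.1122, 0.2145]
ee_rot: [2.064, 2.368, 0.0]
force: [0.3, -0.2, -3.6]
width: 0.263
gripper_force: 35.0
F [-0.2501  0.3008  3.6388] M [-0.103  -0.0648  0.0301] 7.841612347584042
dock 0.07623852929800766 -3.327109326208347e-05 0.21450785283532406 15.05
clock: 15.35
position: [0.6624, 0.1124, 0.2145]
ee_rot: [-2.064, -2.368, 0.001]
force: [-0.8, -0.4, -2.7]
width: 0.262
gripper_force: 35.0
F [-0.2573 -0.8095  2.6525] M [ 0.1413 -0.0178 -0.034 ] 7.849014476924433
dock 0.07704722883190535 -1.6727819490563317e-05 0.21446675459453107 15.35
```

```bash
python3 -m inch '0 0.0005 0 0 0;0 0.0005 0 0 0;0 0.0005 0 0 0'; python3 s.py; python3 -m inch '0 0.0005 0 0 0;0 0.0005 0 0 0;0 0.0005 0 0 0'; python3 s.py;
```

```text
clock: 15.65
position: [0.6628, 0.1124, 0.2144]
ee_rot: [-2.064, -2.368, 0.001]
force: [-2.0, -0.2, -1.7]
width: 0.263
gripper_force: 35.0
F [ 0.0999 -2.0337  1.6633] M [ 0.5008 -0.1371 -0.154 ] 7.854552765159165
dock 0.07744897371083304 -8.377022717141053e-06 0.21443562366725744 15.65
clock: 15.95
position: [0.6633, 0.1125, 0.2145]
ee_rot: [-2.064, -2.368, 0.001]
force: [-4.7, -2.4, -1.2]
width: 0.261
gripper_force: 35.0
F [-1.732  -4.9869  1.203 ] M [ 0.7541 -0.1008 -0.1852] 7.848916718578554
dock 0.07794332780427968 -4.492598631455902e-05 0.21445610418919772 15.95
```

```bash
python3 -m inch '0 0.0005 0 0 0;0 0.0005 0 0 0;0 0.0005 0 0 0'; python3 s.py; python3 -m inch '0 0.0004 0 0 0;0 0.0004 0 0 0;0 0.0004 0 0 0'; python3 s.py;
```

```text
clock: 16.25
position: [0.6637, 0.1125, 0.2144]
ee_rot: [-2.064, -2.368, 0.001]
force: [-5.2, -2.5, -0.8]
width: 0.258
gripper_force: 35.0
F [-1.723  -5.486   0.8043] M [ 0.9601 -0.171  -0.2375] 7.84968892893321
dock 0.07836603033612295 -8.435431421785662e-05 0.21440995828736767 16.25
clock: 16.55
position: [0.664, 0.1125, 0.2144]
ee_rot: [-2.064, -2.368, 0.002]
force: [-5.7, -1.8, -1.4]
width: 0.258
gripper_force: 35.0
F [-1.0461 -5.9333  1.4195] M [ 1.1458 -0.1393 -0.2393] 7.853887102282589
dock 0.07861949744904442 -7.412499989648512e-05 0.21435103590058607 16.55
```

```bash
python3 -m inch '0 0.0005 0 0 0;0 0.0005 0 0 0;0 0.0005 0 0 0'; python3 s.py; python3 -m inch '0 0.0005 0 0 0;0 0.0005 0 0 0;0 0.0005 0 0 0'; python3 s.py; python3 - <<'E'
from h import *
im=arm.get_image("wrist")[60:310,200:520]; save("w6",cv2.resize(im,None,fx=2,fy=2))
E
```

```text
clock: 16.85
position: [0.6643, 0.1126, 0.2143]
ee_rot: [-2.063, -2.368, 0.003]
force: [-6.4, -2.1, 0.1]
width: 0.263
gripper_force: 35.0
F [-1.2007 -6.6234 -0.0731] M [ 1.3096 -0.1099 -0.2951] 7.860625187272026
dock 0.07896345556920989 -7.677059794630736e-05 0.21427334284514235 16.85
clock: 17.15
position: [0.6646, 0.1126, 0.2143]
ee_rot: [-2.063, -2.368, 0.003]
force: [-7.1, -2.4, 0.4]
width: 0.258
gripper_force: 35.0
F [-1.4297 -7.4008 -0.406 ] M [ 1.5253 -0.1259 -0.2936] 7.866799767167661
dock 0.0792885939083155 -6.885775776859296e-05 0.21426286893191918 17.15
```

View pics/w6.png

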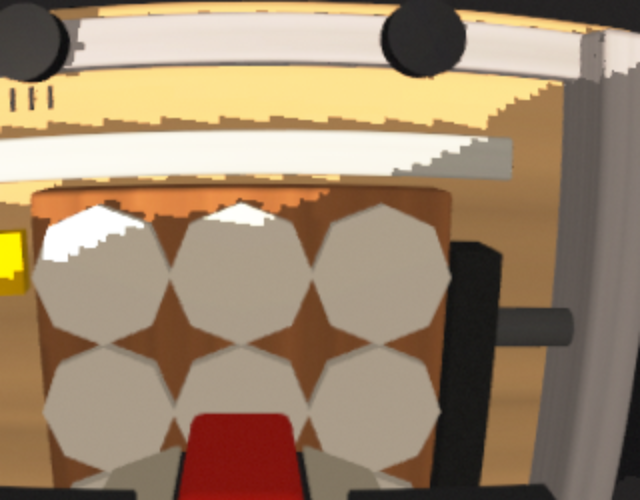

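The board is against the buffer. The catch tip (crop col 25) lies just behind the board's rear edge (crop col 35), but I can't tell whether it has dropped. I'll press a little more, since the force is only 7 N.

```bash
python3 -m inch '0 0.0006 -0.0001 0 0;0 0.0006 -0.0001 0 0;0 0.0006 -0.0001 0 0'; python3 s.py; python3 -m inch '0 0.0006 0 0 0;0 0.0006 0 0 0;0 0.0006 0 0 0'; python3 s.py; python3 - <<'E'
from h import *
c=arm.get_calibration("wrist");im=arm.get_image("wrist"); save("w7",im)
yw=(im[...,0]>120)&(im[...,1]>90)&(im[...,2]<50); ys,xs=np.where(yw[100:260,100:320]); print(ys.min()+100,ys.max()+100,xs.min()+100,xs.max()+100)
c0,n=np.cos(.1377),np.sin(.1377)
W=lambda x,y,z:np.array([.5861+c0*x-n*y,.1018+n*x+c0*y,z])
px=.0766+.05-.0965 # c
for a in(0,.2,.25):
  t=np.radians(18)-a
  for h in(-.004,.004):
    print(px,a,h,proj("wrist",W(-.07+px+.07*np.cos(t)+h*np.sin(t),.054,.04-.07*np.sin(t)+h*np.cos(t)),c))
E
```

```text
clock: 17.5
position: [0.665, 0.1127, 0.2143]
ee_rot: [-2.063, -2.368, 0.004]
force: [-8.0, -2.5, -0.0]
width: 0.261
gripper_force: 35.0
F [-1.3835 -8.283   0.0388] M [ 1.7034 -0.1548 -0.3719] 7.872326200637919
dock 0.07968854171814325 -7.26026094251455e-05 0.21429856882794654 17.5
clock: 17.8
position: [0.6654, 0.1127, 0.2143]
ee_rot: [-2.063, -2.368, 0.005]
force: [-9.3, -1.8, 1.7]
width: 0.261
gripper_force: 35.0
F [-0.4838 -9.4291 -1.6622] M [ 1.8658 -0.138  -0.3308] 7.87472955990992
dock 0.08008063517337023 -6.29037706358325e-05 0.21428528358723267 17.8
154 212 100 295
0.030099999999999988 0 -0.004 [184.62944771 212.74700343]
0.030099999999999988 0 0.004 [187.0032315  213.21731522]
0.030099999999999988 0.2 -0.004 [189.01946344 212.3234038 ]
0.030099999999999988 0.2 0.004 [192.02061272 209.27841795]
0.030099999999999988 0.25 -0.004 [190.28833704 211.26273531]
0.030099999999999988 0.25 0.004 [193.45270314 207.2203596 ]
```

```bash
python3 -m inch '0 0.0007 0 0 0;0 0.0007 0 0 0;0 0.0007 0 0 0'; python3 s.py; python3 -m inch '0 0.0006 0 0 0;0 0.0006 0 0 0;0 0.0006 0 0 0'; python3 s.py; python3 - <<'E'
from h import *
a=arm.get_image("side")[250:325,190:340]; b=arm.get_image("wrist")[90:290,120:420]
save("w8",np.vstack([cv2.resize(a,(640,320),interpolation=2),cv2.resize(b,(390,260))[:, :390] if 0 else cv2.copyMakeBorder(cv2.resize(b,(390,260)),0,0,0,250,0)]))
E
```

```text
clock: 18.15
position: [0.6659, 0.1128, 0.2143]
ee_rot: [-2.062, -2.367, 0.006]
force: [-10.4, -3.2, 3.2]
width: 0.259
gripper_force: 35.0
F [ -1.7546 -10.7147  -3.1155] M [ 2.2215 -0.1711 -0.4454] 7.881017998717217
dock 0.08057721990202063 -3.464429487713e-05 0.21432330345845485 18.15
clock: 18.45
position: [0.6663, 0.1129, 0.2143]
ee_rot: [-2.062, -2.367, 0.006]
force: [-11.6, -3.9, 4.3]
width: 0.257
gripper_force: 35.0
F [ -2.2916 -12.0388  -4.221 ] M [ 2.5294 -0.2401 -0.3909] 7.881633382792739
dock 0.08095470298987414 -1.4789312534877613e-05 0.21431516953360027 18.45
```

View pics/w8.png

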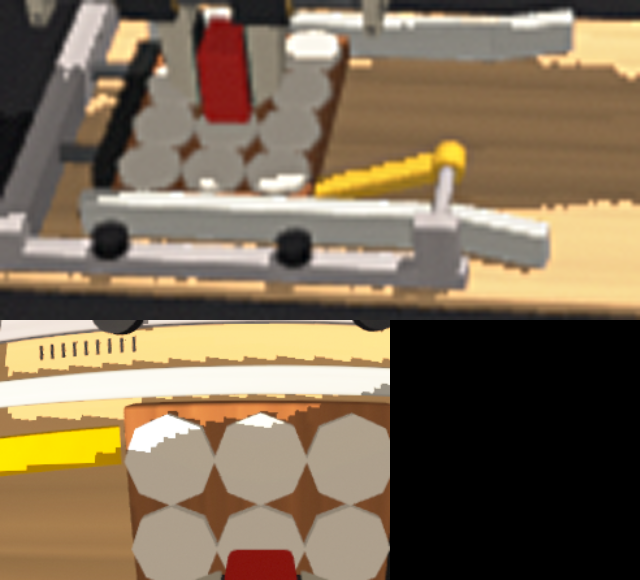

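The side view shows the catch sloping down again behind the board. Its image slope is 0.26, against 0.11 while it was riding and 0.26 at rest, so it has dropped. I'll ease back and release.

```bash
python3 -m inch '0 -0.0008 -0.0001 0 0;0 -0.0016 -0.0002 0 0;0 -0.0024 -0.0003 0 0;0 -0.0024 -0.0003 0 0'; python3 s.py; python3 -m inch '0 0 0 0 0.05;0 0 0 0 0.05;0 0 0 0 0.05;0 0 0 0 0.05;0 0 0 0 0.05'; python3 s.py
```

```text
clock: 18.95
position: [0.6646, 0.1126, 0.2144]
ee_rot: [-2.063, -2.368, 0.004]
force: [-6.3, -1.8, -2.0]
width: 0.261
gripper_force: 35.0
F [-0.9334 -6.4807  1.9733] M [ 1.5441 -0.1381 -0.3174] 7.867518755380355
dock 0.0792067145283664 -6.818122475917357e-05 0.21436095906864072 18.95
clock: 19.45
position: [0.6658, 0.1129, 0.2152]
ee_rot: [2.064, 2.368, 0.001]
force: [-0.6, -0.0, -0.8]
width: 0.542
gripper_force: 0.0
F [ 0.0534 -0.5906  0.8287] M [-0.1015 -0.0154 -0.0136] 7.843223843115063
dock 0.08047990844517615 9.018138905814155e-05 0.2152000301827055 19.45
```

Released, and the force is back to zero. I'll lift straight up, then check.

```bash
python3 -m inch '0 0 -0.01 0 0.05;0 0 -0.04 0 0.05;0 0 -0.08 0 0.05;0 0 -0.12 0 0.05;0 0 -0.15 0 0.05'; python3 -m inch '0 0 0 0 0.05;0 0 0 0 0.05;0 0 0 0 0.05'; python3 s.py; python3 - <<'E'
from h import *
np.set_printoptions(precision=4,suppress=True)
c0,n=np.cos(.1377),np.sin(.1377)
for cam in("wrist","scene","side"):
    c=arm.get_calibration(cam); im=arm.get_image(cam); save("end_"+cam,im)
    for q,z in(("board_grip",.055),("board",.008)):
        for d in arm.place_of(cam,q)[:4]:
            w=at(cam,d["point"],z,c)[:2]-[.5861,.1018]; w=np.array([c0*w[0]+n*w[1],-n*w[0]+c0*w[1]])
            if abs(w).max()<.15: print(cam,q,round(d["conf"],2),w)
# catch slope in side view: line fit through yellow pixels
im=im.astype(int); m=(im[...,0]>150)&(im[...,1]>110)&(im[...,2]<60); m[:250]=0;m[320:]=0;m[:,:200]=0;m[:,330:]=0
ys,xs=np.where(m); print("catch px",xs.min(),xs.max(),"end rows",ys[xs<xs.min()+4].mean(),ys[xs>xs.max()-4].mean())
E
```

```text
clock: 19.95
position: [0.6656, 0.1131, 0.3687]
ee_rot: [2.063, 2.367, 0.004]
force: [0.8, 0.4, -0.4]
width: 0.542
gripper_force: 0.0
clock: 20.25
position: [0.6651, 0.1126, 0.3641]
ee_rot: [-2.064, -2.368, 0.002]
force: [-0.5, 0.2, -0.8]
width: 0.545
gripper_force: 0.0
F [ 0.2679 -0.4986  0.7709] M [-0.1152 -0.0142 -0.0284] 7.847994522225526
dock 0.07976629121812374 -0.00016368529909885875 0.36405377478703127 20.25
wrist board_grip 0.7 [0.0789 0.0021]
wrist board 0.63 [ 0.0783 -0.0027]
scene board_grip 0.81 [0.0738 0.0057]
scene board 0.69 [ 0.0775 -0.0004]
side board_grip 0.95 [ 0.0864 -0.0118]
side board 0.74 [ 0.0755 -0.0039]
catch px 265 298 end rows 294.6666666666667 287.6111111111111
```

```bash
python3 - <<'E'
from h import *
for f in("side","end_side"):
    im=cv2.imread(f"pics/{f}.png")[...,::-1].astype(int); m=(im[...,0]>150)&(im[...,1]>110)&(im[...,2]<60); m[:250]=0;m[320:]=0;m[:,:200]=0;m[:,330:]=0
    ys,xs=np.where(m); print(f,xs.min(),xs.max(),ys[xs<xs.min()+4].mean(),ys[xs>xs.max()-4].mean(),np.polyfit(xs,ys,1)[0])
E
```

```text
side 264 298 293.64285714285717 287.1333333333333 -0.23073176416450164
end_side 265 298 294.6666666666667 287.6111111111111 -0.2579395776572113
```

The catch is back at its hanging slope, and the board is at dock x of about 77 mm, in line with the rails. I'm handing the job in.

```bash
python3 -c "
from cell import arm
print(arm.sign_off())"
```

```text
the job is handed in; nothing more can be done
None
```

The job is handed in: the white-tiled board is flat in the dock with the catch dropped behind it, the buffer push peaked at about 12 N at the wrist, and the gripper is open and clear; sign-off returned no verdict.

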